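# Hold the jar warmer's lid open at 50 degrees

## Robot

A 6-joint arm with a two-finger parallel gripper is mounted at the origin on the work surface. World frame = base frame: x ahead of the robot, y to its left, z up, the work surface at z = 0. Lengths are in m, angles in rad, forces in N, time in s.
With the tool pointing down it reaches from about 0.35 to 0.85 m from the base axis. Payload 8.1 kg.
Tool frame: the origin (TCP) lies at the very end of the fingers, on their centre line; the grasp point (between the pads) lies 19 mm behind it; z points along the fingers, y is the direction in which the jaws open and shut (so a half turn about z gives the same grasp; the last joint's range is limited). The gripper opens to 93 mm and grips with 3 to 60 N. Pads are 15 mm wide; open, the fingers measure 128 mm over their backs; the gripper's body (75 mm by 188 mm) begins 65 mm behind the grasp point.
Start: joints at [-1.395, 0.13, 1.488, -0, 1.523, -0.085], TCP at [0.155, -0.58, 0.219] pointing down, gripper open.
Joint ranges: [-2.96, 2.96], [-0.89, 2.26], [0.02, 2.5], [-1.34, 4.48], [0, 2.73], [-2.66, 2.66]. Speed limits (rad/s): [2.39, 2.39, 2.79, 3.14, 3.14, 3.14].

## Interface

Orientations are given as a rotation vector (axis times angle).
In Python, from plant import robot gives the robot as it stands.
- The arm moves only by the shell command python3 -m pendant 'ROWS' [OPENING] [FORCE]. ROWS is JSON, a list of rows, each an object with "delta_pos": the shift along the tool's x, y, z in m, a list of three; "spin": the turn about the tool's z in rad. In form: [{"delta_pos": [dx, dy, dz], "spin": spin}, ...]. A call has 1 to 10 rows; each row is the pose to reach, as a shift and turn from the pose measured when the call began, along the tool's axes at that moment; what a row does not reach only later rows make up. A row lasts 1/10 s, in which the tool goes at most 50 mm and 8.59 degrees, less where a joint would pass 70% of its speed; a pose out of reach is approached as far as the arm can. A call with a gripper value outside its range is refused whole. OPENING is the closure, from -1 (fully open) to 1 (shut), set as the call begins (- or left out, the last holds). The fingers move at their own pace and stop on an object; FORCE is the grip in N (left out, the last holds). Time passes only in rows, so rows that repeat a pose let the fingers close. It gives the time, the measured TCP pose, the force and the opening at its end, in the units of the state.
- robot.read_state(): the state, without advancing time (a new reading comes with each control period).
- robot.read_camera(name): name is "side" or "top"; returns a dict with "color" (384x512x3 uint8, blue, green, red), "camera_matrix" (3x3 intrinsics, pixels), "D" ([k1, k2, p1, p2, k3] as OpenCV has them; the pictures are not rectified), "R" (3x3) and "t" (3): a world point X has camera coordinates R X + t. Camera axes: x right, y down, z forward; pixel columns grow to the right and rows downward; lengths in m; the calibration is good to about 2 mm. A picture is of the moment at which its call begins. There is no depth.
- robot.close_job(): hands the job in, once; it reports no verdict.
Trained networks look in the newest picture that a camera, given by its name, has taken for a name from the list of things; names that differ only in an ending like _2 or _b are one class to them, and where a whole thing is asked for, a point or a joint stands for the part that bears it (a point fixed in the world has none). Each returns a list of dicts, best first, with "score" (0 to 1); they miss things now and then, are a little off and sometimes report something else, mostly with a low value. They report only what shows in the picture. A call takes as long as a camera call.
- robot.outline_of(camera, label): "mask" (384x512 bool, what is visible of it).
- robot.mark_of(camera, label): "location" ([x, y, z] in m, in the coordinates of the camera as it stood for that picture, good to about 4 mm: a listed point, or the origin of a listed thing).
The state is a dict: "t": time; "q": joint angles; "dq": joint speeds; "joint_torque": joint torques, N m; "tool_pos": TCP position; "orientation": TCP orientation; "force": force on the tool from outside, world axes, zero at the start; "wrist_torque": the same for the moment, N m; "opening": finger opening in m.
Only numpy, scipy, OpenCV 4.12 (cv2) and the standard library are available. Lean on these libraries where they do the work, as an engineer would, in place of code of your own. Each camera call takes 0.05 s, during which the arm holds its last target.

## Task

With the lid of the honey jar warmer still shut, swing its red-sleeved carry handle up over the lid and down behind, until it clicks into its catch at the rear end of its travel. Then lift the yellow lid by its black handle and hold it open at 50 degrees (within 5 degrees) so that a colleague can take jars out: finish while still holding it there, for it falls shut when let go. Leave the jars, tape roll, calculator and knife where they are.

Things in the scene. Friction and masses are not known exactly. Their poses are not given: they have to be found in the camera images.
- tub: The jar warmer: an open steel box fixed to the table, 200 mm deep (its x), 240 mm wide (its y), 130 mm high, walls 12 mm, with a black panel on its front (-x, towards the robot). Origin at the centre of its underside on the table; x points from its front to its rear, z up. Six jars stand inside, below the rim. It does not move.
- lid (a joint): Angle of the yellow lid in rad: 0 shut (level), grows as its front edge rises; 50 degrees is 0.873; stops at 1.4. It weighs 0.4 to 0.75 kg and falls shut from any angle. A plate 200 x 236 x 10 mm, hinged along the tub's rear top edge; it reaches 200 mm forward from the hinge axis and lies 0 to 10 mm above it when shut.
- lid_hinge (a point): The middle of the lid's hinge line, on the tub: 100 mm behind the tub's centre and 130.5 mm above the table. Axes as the tub's; the hinge axis is y. Fixed to the tub.
- lid_handle (a point): The middle of the lid's black bar handle: a round bar 12 mm thick and 120 mm long, along the lid's y, on two posts (108 mm apart, centre to centre) at its ends, 40 mm (to its centre) above the lid's upper face, 170 mm from the hinge axis along the lid, 50 mm above the hinge axis along the lid's normal. When shut it is 180.5 mm above the table. Axes as the lid's (x to the hinge, z the lid's normal).
- carry (a joint): Angle of the carry handle in rad: 0 would be level, pointing forward (-x of the tub); pi/2 upright; 2.60 is its end stop at the rear. A U of 8 mm steel rod, its arms 155 mm long and 272 mm apart outside the tub's sides. It stays where it is left; up to 3 N at the bar moves it. At the start it leans forward over the lid and would block it. Seated in the catch it reads 2.56 to 2.60.
- catch_ball (a point): Brass spring ball, 12 mm, on the tub's left (+y) side near the carry handle's hinge. The handle's left arm rides over it at about 2.3 to 2.55 rad, which takes about 2 to 3 N at the bar, then snaps in behind it: that is the catch. Axes as the tub's. The ball gives way inward only.
- carry_pivot (a point): The middle of the carry handle's hinge line, on the tub: 10 mm in front of the tub's centre and 110 mm above the table. Axes as the tub's; the hinge axis is y. Fixed to the tub.
- carry_grip (a point): The middle of the carry handle's cross bar, 155 mm from carry_pivot, carrying a round red sleeve 14 mm thick and 120 mm long, along y. It turns with the handle: its own -x points from the pivot to the bar. The bar passes well above the lid's handle.
- jar_a_center (a point): Half-way up a six-sided sealed honey jar, amber, 72 mm over its corners, 94 mm high, gold cap. Bystander, standing loose on the table.
- jar_b_center (a point): Half-way up a like jar of dark honey. Bystander.
- jar_c_center (a point): Half-way up a like jar of pale honey. Bystander.
- tape_center (a point): Centre of a yellow roll of packing tape lying flat, 90 mm across, 48 mm high. Bystander.
- calculator_center (a point): Centre of a black desk calculator, 150 x 100 x 16 mm, lying flat. Bystander.
- knife_center (a point): Near the middle of a blue utility knife lying flat, about 170 mm long, 22 mm wide, 14 mm high. Bystander.

How it is judged:
On the way, in this order (a step that is already met when the one before it is completed fails the run):
1. the carry handle is seated in its rear catch while the lid is still shut (value of joint carry above 2.54 rad and value of joint lid below 0.15 rad), for 0.2 s.
2. the robot holds the lid open at 50 degrees, within 6 (value of joint lid between 0.768 and 0.977 rad and value of joint carry above 2.54 rad and (contact force between lid and the fingers above 0.8 N or contact force between lid and the arm above 0.8 N)), for 0.3 s.
At the end, for the whole second after the job is handed in: The lid stands still (under 0.1 rad/s) at 50 degrees within 6 (0.768 to 0.977 rad), carried by the robot, which touches it with more than 0.8 N; the carry handle is seated at the rear, beyond 2.54 rad (all of step 2 and velocity of joint lid between -0.1 and 0.1 rad/s); the arm keeps its last pose, push and grip.
It fails at once if a jar or the tape roll is pushed more than 30 mm from its place (distance of any of jar_a_center, jar_b_center, jar_c_center, tape_center from where it was at the start of the episode above 0.03 m).
It fails at once if the calculator or the knife is pushed more than 30 mm from its place (distance of any of calculator_center, knife_center from where it was at the start of the episode above 0.03 m).
It also fails if it takes over 50 s, if anything falls off the work surface, if the arm or the gripper's body presses on something with over 40 N, if the wrist force passes 120 N, or if a joint passes its speed limit or range.

## Working session

There is one attempt and no reset: what is moved stays moved. The work goes in short steps, Python scripts to look and compute and a shell command to move; the robot and the scene stay as the last step left them, time stands still between calls to the robot, and variables do not carry over. Pictures are saved under pics/ and viewed, and the job is handed in when it is done.

```bash
ls; mkdir -p pics; cat > h.py <<'E'
from plant import robot
import numpy as np, cv2
from scipy.spatial.transform import Rotation as Rt
def snap(n,f):
    c=robot.read_camera(n); cv2.imwrite('pics/'+f,c['color']); return c
def w(c,p): return np.array(c['R']).T@(np.array(p)-np.array(c['t']).ravel())
E
python3 - <<'E'
from h import *
for n in ('side','top'):
    c=snap(n,n+'0.png')
    print(n,'campos',w(c,[0,0,0]).round(3))
    for l in ['tub','lid','lid_hinge','lid_handle','carry_grip','carry_pivot','catch_ball','jar_a_center','tape_center','calculator_center','knife_center']:
        try: r=robot.mark_of(n,l)
        except Exception as e: print(l,e); continue
        print(l,[(round(d['score'],2),w(c,d['location']).round(3).tolist()) for d in r[:4]])
s=robot.read_state(); print(s)
print(Rt.from_rotvec(s['orientation']).as_matrix().round(3))
E
```

```text
pics
side campos [0.278 0.675 0.942]
tub [(0.89, [0.555, 0.071, -0.003])]
lid it knows: calculator_center, carry_grip, carry_pivot, catch_ball, jar_a_center, jar_b_center, jar_c_center, knife_center, lid_handle, lid_hinge, tape_center, tub
lid_hinge [(0.7, [0.654, 0.086, 0.132])]
lid_handle [(0.57, [0.488, 0.059, 0.178])]
carry_grip [(0.79, [0.464, 0.057, 0.24])]
carry_pivot [(0.56, [0.545, 0.069, 0.11]), (0.47, [0.682, 0.382, 0.049])]
catch_ball [(0.7, [0.565, 0.201, 0.14]), (0.15, [0.419, 0.356, 0.047])]
jar_a_center [(0.81, [0.418, 0.353, 0.046])]
tape_center []
calculator_center [(0.69, [0.36, -0.358, 0.005]), (0.68, [0.549, 0.398, 0.047])]
knife_center [(0.48, [0.662, -0.423, 0.006])]
top campos [0.351 0.03  1.295]
tub [(0.56, [0.553, 0.07, 0.001])]
lid it knows: calculator_center, carry_grip, carry_pivot, catch_ball, jar_a_center, jar_b_center, jar_c_center, knife_center, lid_handle, lid_hinge, tape_center, tub
lid_hinge [(0.92, [0.649, 0.089, 0.131])]
lid_handle [(0.85, [0.479, 0.062, 0.179])]
carry_grip [(0.9, [0.461, 0.059, 0.244])]
carry_pivot []
catch_ball [(0.82, [0.559, 
[... 318 characters left out ...]
9538026e+00,  1.30427517e-01,  1.48820394e+00, -2.30840223e-06,
        1.52302514e+00, -8.53875749e-02]), 'dq': array([ 0.00053743,  0.00087661,  0.00028842,  0.00040577, -0.00097992,
       -0.00059285]), 'joint_torque': array([ 9.10778977e-05, -5.59766865e+01, -4.92066872e+01,  7.67590245e-02,
        2.25672126e-02, -1.35845852e-06]), 'tool_pos': array([ 0.15474049, -0.57969272,  0.2186166 ]), 'orientation': array([-3.11485641e+00, -4.08501223e-01,  8.13771691e-06]), 'force': array([-0.1663069 ,  0.04124328, -0.74408191]), 'wrist_torque': array([-0.00263532, -0.04303218,  0.03756748]), 'opening': 0.0929548084816154}
[[ 0.966  0.258 -0.   ]
 [ 0.258 -0.966  0.   ]
 [ 0.    -0.    -1.   ]]
```

View pics/side0.png

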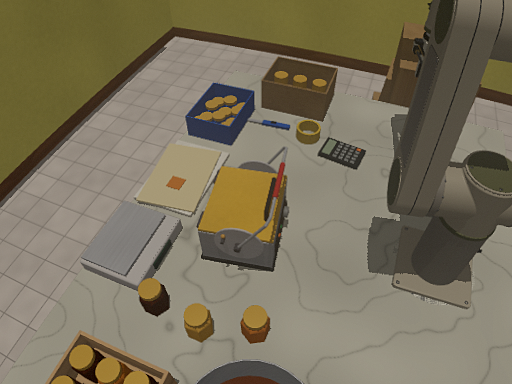

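View pics/top0.png

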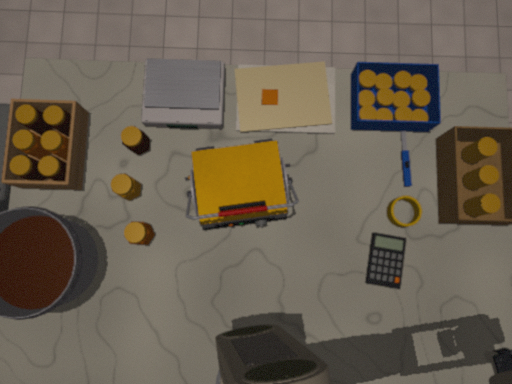

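The side view shows the closed yellow lid with the carry handle leaning forward, its red sleeve near (278,180). In the top view the sleeve is near (243,209) and the tub is turned a few degrees. Jars, tape, knife and calculator are well clear. Next I fit the tub pose.

```bash
cat >> h.py <<'E'
from scipy.optimize import least_squares
LOC={'tub':(0,0,0),'lid_hinge':(.1,0,.1305),'carry_pivot':(-.01,0,.11)}
def fit(lid=None,n=2,verbose=True):
    obs=[]
    for k in range(n):
      for cam in('side','top'):
        c=robot.read_camera(cam)
        for l in ['tub','lid_hinge','lid_handle','carry_grip','carry_pivot']:
            r=robot.mark_of(cam,l)
            if r and r[0]['score']>.4:
                obs.append((l,w(c,r[0]['location'])))
    def model(p,l):
        x,y,a,th,lv=p
        if l=='lid_handle': q=(.1-.17*np.cos(lv)+.05*np.sin(lv),0,.1305+.17*np.sin(lv)+.05*np.cos(lv))
        elif l=='carry_grip': q=(-.01-.155*np.cos(th),0,.11+.155*np.sin(th))
        else: q=LOC[l]
        return np.array([x+q[0]*np.cos(a)-q[1]*np.sin(a),y+q[0]*np.sin(a)+q[1]*np.cos(a),q[2]])
    f=lambda p:np.concatenate([model(p,l)-o for l,o in obs])/.004
    g=least_squares(f,[.555,.07,.15,1.0,0.] if lid is None else lid,loss='soft_l1')
    print('x y yaw carry lid',g.x.round(4))
    if verbose:
        for l,o in obs: print(l,(o-model(g.x,l)).round(4))
    return g.x
E
python3 - <<'E'
from h import *
p=fit(n=2)
a=p[2];th=p[3]
loc=-.01-.155*np.cos(th)
g=np.array([p[0]+loc*np.cos(a),p[1]+loc*np.sin(a),.11+.155*np.sin(th)])
print('grip',g)
s=robot.read_state();R=Rt.from_rotvec(s['orientation']).as_matrix()
print('tool delta to hover .1 over', R.T@(g+[0,0,.1]-s['tool_pos']), 'spin', -(a-np.arctan2(R[1,1],R[0,1])))
E
```

```text
x y yaw carry lid [ 0.5534  0.0724  0.1659  1.0235 -0.0097]
tub [ 0.0004 -0.0035 -0.0044]
lid_hinge [ 0.0015 -0.0016  0.0019]
lid_handle [ 0.0045 -0.0034 -0.0005]
carry_grip [-0.0003 -0.001   0.0005]
carry_pivot [ 0.0088 -0.     -0.115 ]
tub [-0.0022 -0.0003 -0.0006]
lid_hinge [-0.0006  0.0003 -0.0018]
lid_handle [-0.0007  0.0053  0.0018]
carry_grip [-0.0019  0.0029  0.0033]
carry_pivot [-0.0039  0.0023  0.0047]
tub [ 0.0023  0.0016 -0.0022]
lid_hinge [ 0.0003  0.0005 -0.0009]
lid_handle [ 0.0045 -0.0013 -0.0003]
carry_grip [ 0.0001 -0.0018  0.0012]
carry_pivot [ 0.0001 -0.0053  0.0007]
tub [ 0.0004 -0.002  -0.0038]
lid_hinge [-0.0001  0.003   0.0019]
lid_handle [-0.0023  0.0007 -0.0019]
carry_grip [-0.0024  0.002   0.0022]
carry_pivot [-0.0023  0.0013  0.0057]
grip [0.46402024 0.0573912  0.24236345]
tool delta to hover .1 over [ 0.46310011 -0.53581301 -0.12370868] spin -1.4758923857568509
```

```bash
python3 -m pendant '[{"delta_pos":[0.04,-0.04,-0.06],"spin":-0.14},{"delta_pos":[0.07,-0.08,-0.124],"spin":-0.29},{"delta_pos":[0.11,-0.12,-0.124],"spin":-0.43},{"delta_pos":[0.14,-0.16,-0.124],"spin":-0.57},{"delta_pos":[0.17,-0.20,-0.124],"spin":-0.71},{"delta_pos":[0.20,-0.23,-0.124],"spin":-0.85},{"delta_pos":[0.23,-0.27,-0.124],"spin":-1.0},{"delta_pos":[0.26,-0.30,-0.124],"spin":-1.14},{"delta_pos":[0.29,-0.34,-0.124],"spin":-1.3},{"delta_pos":[0.32,-0.37,-0.124],"spin":-1.45}]' -1 20
cat >> h.py <<'E'
def delta(target,yaw):
    s=robot.read_state();R=Rt.from_rotvec(s['orientation']).as_matrix()
    print('t',round(s['t'],2),'pos',s['tool_pos'].round(4),'F',s['force'].round(1),'open',round(float(s['opening']),4))
    print('delta',(R.T@(np.array(target)-s['tool_pos'])).round(4),'spin',-(yaw-np.arctan2(R[1,1],R[0,1])).round(3),'toolz',R[:,2].round(3))
E
python3 -c "
from h import *
delta([.464,.0574,.342],.166)"
```

```text
t: 3.3
tool_pos: [0.3546, -0.1654, 0.343]
orientation: [2.065, 2.366, 0.0]
force: [1.0, -0.5, 0.5]
opening: 0.093
t 3.3 pos [ 0.3546 -0.1654  0.343 ] F [ 1.  -0.5  0.5] open 0.093
delta [0.206  0.1385 0.001 ] spin -0.03 toolz [ 0.001 -0.001 -1.   ]
```

```bash
python3 -m pendant '[{"delta_pos":[0.04,0.027,0],"spin":-0.03},{"delta_pos":[0.08,0.055,0],"spin":-0.03},{"delta_pos":[0.12,0.08,0],"spin":-0.03},{"delta_pos":[0.16,0.11,0],"spin":-0.03},{"delta_pos":[0.19,0.13,0],"spin":-0.03},{"delta_pos":[0.206,0.1385,0.001],"spin":-0.03},{"delta_pos":[0.206,0.1385,0.001],"spin":-0.03},{"delta_pos":[0.206,0.1385,0.001],"spin":-0.03}]'
python3 - <<'E'
from h import *
snap('side','side1.png');snap('top','top1.png')
delta([.464,.0574,.223],.166)
E
```

```text
t: 4.1
tool_pos: [0.4638, 0.0574, 0.3419]
orientation: [2.028, 2.398, -0.001]
force: [0.2, -1.7, 0.4]
opening: 0.0931
t 4.2 pos [0.4638 0.0565 0.3422] F [ 0.1 -1.   0.3] open 0.0927
delta [1.000e-03 1.000e-04 1.192e-01] spin -0.001 toolz [ 0.002 -0.001 -1.   ]
```

View pics/side1.png

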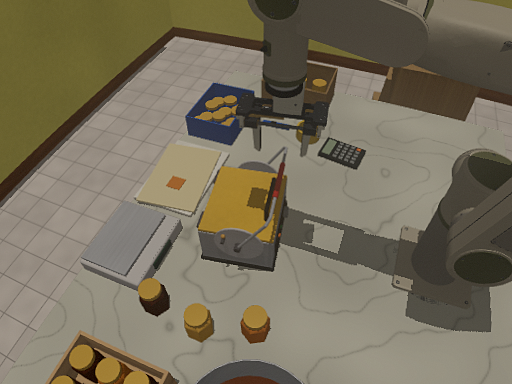

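The side view has the open fingers at (257,135) and (305,140), straddling the sleeve at (278,180). I'll descend and grip.

```bash
python3 -m pendant '[{"delta_pos":[0,0,0.04],"spin":0},{"delta_pos":[0,0,0.08],"spin":0},{"delta_pos":[0,0,0.105],"spin":0},{"delta_pos":[0,0,0.119],"spin":0},{"delta_pos":[0,0,0.119],"spin":0}]'
python3 -m pendant '[{"delta_pos":[0,0,0],"spin":0},{"delta_pos":[0,0,0],"spin":0},{"delta_pos":[0,0,0],"spin":0},{"delta_pos":[0,0,0],"spin":0},{"delta_pos":[0,0,0],"spin":0},{"delta_pos":[0,0,0],"spin":0}]' 1 20
python3 - <<'E'
from h import *
snap('side','side2.png')
delta([.464,.0574,.223],.166)
E
```

```text
t: 4.7
tool_pos: [0.4628, 0.0555, 0.2215]
orientation: [-2.033, -2.395, 0.003]
force: [-0.2, -0.3, 0.2]
opening: 0.093
t: 5.3
tool_pos: [0.463, 0.0556, 0.2218]
orientation: [-2.033, -2.395, 0.003]
force: [0.5, -1.1, -0.3]
opening: 0.0497
t 5.35 pos [0.4629 0.0556 0.2216] F [0.3 0.4 0.5] open 0.0456
delta [ 0.0016  0.0014 -0.0014] spin -0.003 toolz [-0.001 -0.001 -1.   ]
```

View pics/side2.png

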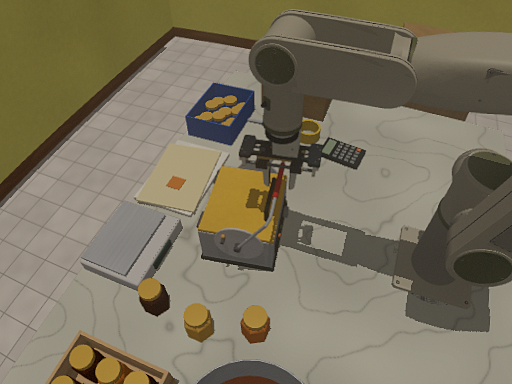

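The fingers are closing around the sleeve near (272,183). I'll keep closing.

```bash
python3 -m pendant '[{"delta_pos":[0,0,0],"spin":0},{"delta_pos":[0,0,0],"spin":0},{"delta_pos":[0,0,0],"spin":0},{"delta_pos":[0,0,0],"spin":0},{"delta_pos":[0,0,0],"spin":0},{"delta_pos":[0,0,0],"spin":0}]' 1 20
python3 - <<'E'
from h import *
delta([.464,.0574,.223],.166)
s=robot.read_state()
# arc waypoints in tool frame: th0 from grasp point height
th0=1.0235
for d in np.linspace(0,2.60-th0,17):
    th=th0+d
    print(round(th,2), round(.155*(np.cos(th0)-np.cos(th)),4), round(-.155*(np.sin(th)-np.sin(th0)),4))
E
```

```text
t: 5.95
tool_pos: [0.463, 0.0556, 0.2216]
orientation: [-2.033, -2.395, 0.003]
force: [0.1, 0.5, -0.5]
opening: 0.0134
t 5.95 pos [0.463  0.0556 0.2216] F [ 0.1  0.5 -0.5] open 0.0134
delta [ 0.0016  0.0013 -0.0014] spin -0.003 toolz [-0.001 -0.001 -1.   ]
1.02 0.0 -0.0
1.12 0.0134 -0.0073
1.22 0.0275 -0.0132
1.32 0.0421 -0.0178
1.42 0.057 -0.0208
1.52 0.0722 -0.0224
1.61 0.0875 -0.0225
1.71 0.1027 -0.0211
1.81 0.1176 -0.0182
1.91 0.1323 -0.0138
2.01 0.1464 -0.008
2.11 0.1599 -0.0009
2.21 0.1726 0.0076
2.3 0.1844 0.0172
2.4 0.1953 0.028
2.5 0.205 0.0398
2.6 0.2135 0.0525
```

```bash
python3 -m pendant '[{"delta_pos":[0,0.0134,-0.0073],"spin":0},{"delta_pos":[0,0.0275,-0.0132],"spin":0},{"delta_pos":[0,0.042,-0.0178],"spin":0},{"delta_pos":[0,0.057,-0.0208],"spin":0},{"delta_pos":[0,0.072,-0.0224],"spin":0},{"delta_pos":[0,0.0875,-0.0225],"spin":0},{"delta_pos":[0,0.103,-0.0211],"spin":0},{"delta_pos":[0,0.118,-0.0182],"spin":0},{"delta_pos":[0,0.132,-0.0138],"spin":0},{"delta_pos":[0,0.132,-0.0138],"spin":0}]'
python3 - <<'E'
from h import *
c=snap('side','side3.png'); p=fit(n=1,verbose=False,lid=[.5534,.0724,.166,1.9,0])
delta([0,0,0],.166)
E
```

```text
t: 6.95
tool_pos: [0.5945, 0.0769, 0.2348]
orientation: [2.032, 2.395, -0.002]
force: [2.4, -1.7, 0.4]
opening: 0.0131
x y yaw carry lid [ 0.5543  0.0714  0.1653  1.897  -0.0105]
t 7.6 pos [0.593  0.0767 0.2354] F [ 0.9 -5.3  0.6] open 0.0132
delta [ 0.021  -0.5973  0.2363] spin -0.003 toolz [-0.001 -0.002 -1.   ]
```

View pics/side3.png

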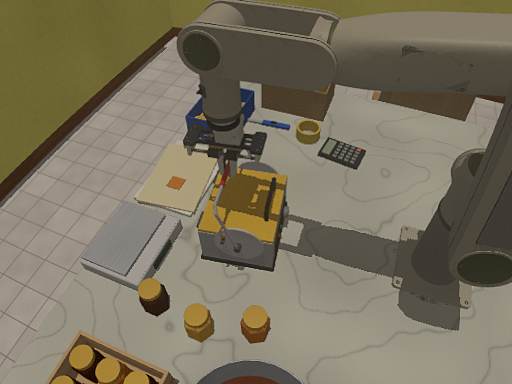

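The sleeve (225,175) is past the top, and the lid is still shut. I'll continue down and over the catch, with a small overshoot.

```bash
python3 - <<'E'
import numpy as np
th0=1.9
for th in [2.0,2.1,2.2,2.3,2.4,2.5,2.6,2.65]:
    print(th, round(.155*(np.cos(th0)-np.cos(th)),4), round(-.155*(np.sin(th)-np.sin(th0)),4))
E
python3 -m pendant '[{"delta_pos":[0.001,0.0144,0.006],"spin":0},{"delta_pos":[0.001,0.028,0.013],"spin":0},{"delta_pos":[0.001,0.041,0.0215],"spin":0},{"delta_pos":[0.001,0.053,0.031],"spin":0},{"delta_pos":[0.001,0.064,0.042],"spin":0},{"delta_pos":[0.001,0.074,0.054],"spin":0},{"delta_pos":[0.001,0.083,0.067],"spin":0},{"delta_pos":[0.001,0.085,0.072],"spin":0},{"delta_pos":[0.001,0.085,0.072],"spin":0}]' - 30
python3 - <<'E'
from h import *
c=snap('side','side4.png'); snap('top','top4.png');p=fit(n=2,verbose=False,lid=[.5534,.0724,.166,2.5,0])
delta([0,0,0],.166)
E
```

```text
2.0 0.0144 0.0057
2.1 0.0281 0.0129
2.2 0.0411 0.0214
2.3 0.0532 0.0311
2.4 0.0642 0.042
2.5 0.0741 0.0539
2.6 0.0827 0.0668
2.65 0.0865 0.0735
t: 8.5
tool_pos: [0.6754, 0.0914, 0.1642]
orientation: [-2.032, -2.394, 0.007]
force: [-9.1, -4.2, 9.7]
opening: 0.0132
x y yaw carry lid [ 0.5534  0.0716  0.1834  2.6127 -0.0067]
t 9.8 pos [0.6754 0.0914 0.1643] F [-8.1 -3.6 10. ] open 0.0133
delta [ 0.0198 -0.6806  0.1669] spin -0.003 toolz [-0.004 -0.002 -1.   ]
```

View pics/side4.png

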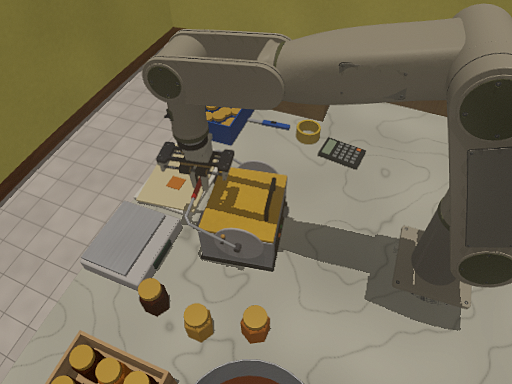

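The sleeve (195,190) is down at the rear stop, with about 13 N of reaction, and carry fits at about 2.61. I'll release, lift and check it stays.

```bash
python3 -m pendant '[{"delta_pos":[0,0,0],"spin":0},{"delta_pos":[0,0,0],"spin":0},{"delta_pos":[0,0,0],"spin":0},{"delta_pos":[0,0,0],"spin":0},{"delta_pos":[0,0,0],"spin":0},{"delta_pos":[0,0,0],"spin":0},{"delta_pos":[0,0,0],"spin":0},{"delta_pos":[0,0,-0.03],"spin":0},{"delta_pos":[0,0,-0.07],"spin":0},{"delta_pos":[0,0,-0.11],"spin":0}]' -1
python3 - <<'E'
from h import *
c=snap('side','side5.png'); snap('top','top5.png');p=fit(n=2,verbose=True,lid=[.5534,.0724,.166,2.5,0])
a=.168
print('handle',p[0]-.07*np.cos(a),p[1]-.07*np.sin(a))
delta([.5534-.07*np.cos(a),.072-.07*np.sin(a),.275],a)
E
```

```text
t: 10.8
tool_pos: [0.6752, 0.0916, 0.2747]
orientation: [-2.031, -2.393, 0.008]
force: [0.3, -0.1, -0.0]
opening: 0.0887
x y yaw carry lid [ 0.5552  0.072   0.162   2.6067 -0.015 ]
tub [ 0.0031 -0.0004 -0.0062]
lid_hinge [-0.0008 -0.0008  0.0017]
lid_handle [ 0.003  -0.0031  0.0026]
carry_grip [-0.0017 -0.003  -0.0014]
carry_pivot [-0.0027  0.0002  0.0039]
lid_hinge [ 0.0009  0.0007 -0.0012]
tub [ 0.0012 -0.0003 -0.0025]
lid_hinge [-0.0018  0.001   0.0014]
lid_handle [ 0.1675  0.0284 -0.0497]
carry_grip [-0.0009 -0.0008 -0.0004]
carry_pivot [-0.0025 -0.0011  0.0023]
lid_hinge [-0.0018  0.0028  0.0017]
handle 0.4862049514610979 0.06025316077155194
t 12.1 pos [0.6758 0.0916 0.2743] F [-0.8 -0.5  0.2] open 0.093
delta [ 0.0002 -0.1939  0.    ] spin -0.005 toolz [-0.004 -0.002 -1.   ]
```

View pics/side5.png

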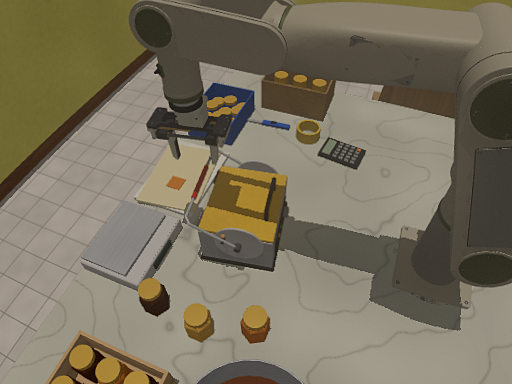

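View pics/top5.png

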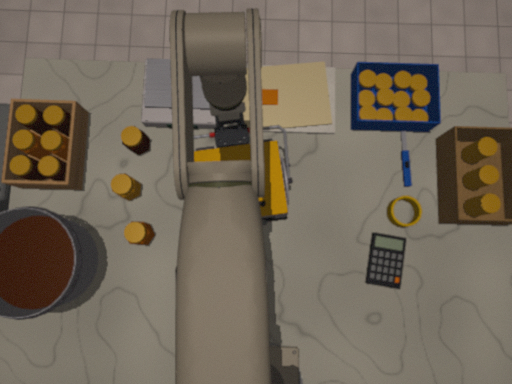

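Released, the handle stays down at the rear: sleeve at (202,180), carry fit 2.607, and the arm clear of it. Next is the lid handle.

```bash
python3 -m pendant '[{"delta_pos":[0,-0.045,0],"spin":0},{"delta_pos":[0,-0.09,0],"spin":0},{"delta_pos":[0,-0.135,0],"spin":0},{"delta_pos":[0,-0.17,0],"spin":0},{"delta_pos":[0,-0.193,0],"spin":-0.005},{"delta_pos":[0,-0.193,0.04],"spin":-0.005},{"delta_pos":[0,-0.193,0.06],"spin":-0.005},{"delta_pos":[0,-0.193,0.06],"spin":-0.005}]'
python3 - <<'E'
from h import *
c=snap('side','side6.png')
delta([.4855,.0605,.161],.167)
print([(d['score'],w(c,d['location']).round(4)) for d in robot.mark_of('side','lid_handle')])
E
```

```text
t: 12.9
tool_pos: [0.4829, 0.06, 0.2119]
orientation: [-2.023, -2.396, 0.011]
force: [-1.1, -0.3, -0.1]
opening: 0.0934
t 12.95 pos [0.4841 0.0601 0.2141] F [ 0.3 -0.   0.1] open 0.0931
delta [0.0002 0.0018 0.0531] spin 0.001 toolz [-0.006 -0.002 -1.   ]
[(0.87, array([0.4868, 0.059 , 0.1807]))]
```

View pics/side6.png

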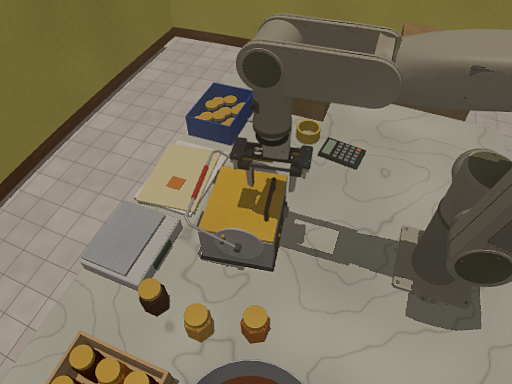

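The fingers straddle the lid handle at (270,198), and the carry handle is still at the rear, with its sleeve at (200,183). I'll descend and close.

```bash
python3 -m pendant '[{"delta_pos":[0,0.002,0.02],"spin":0},{"delta_pos":[0,0.002,0.04],"spin":0},{"delta_pos":[0,0.002,0.053],"spin":0},{"delta_pos":[0,0.002,0.053],"spin":0}]'
python3 -m pendant '[{"delta_pos":[0,0,0],"spin":0},{"delta_pos":[0,0,0],"spin":0},{"delta_pos":[0,0,0],"spin":0},{"delta_pos":[0,0,0],"spin":0},{"delta_pos":[0,0,0],"spin":0},{"delta_pos":[0,0,0],"spin":0},{"delta_pos":[0,0,0],"spin":0},{"delta_pos":[0,0,0],"spin":0},{"delta_pos":[0,0,0],"spin":0},{"delta_pos":[0,0,0],"spin":0}]' 1 30
python3 -m pendant '[{"delta_pos":[0,0,0],"spin":0},{"delta_pos":[0,0,0],"spin":0},{"delta_pos":[0,0,0],"spin":0}]'
python3 - <<'E'
from h import *
delta([.4855,.0605,.161],.167)
f=lambda l:(-.17*np.cos(l)+.05*np.sin(l), .17*np.sin(l)+.05*np.cos(l))
for d in [5,10,15,20,25,30,35,40,45,50]:
    l=np.radians(d); print(d,np.round(np.array(f(l))-f(0),4))
E
```

```text
t: 13.4
tool_pos: [0.4864, 0.0603, 0.1617]
orientation: [-2.025, -2.398, 0.008]
force: [-0.4, -0.0, 0.2]
opening: 0.0927
t: 14.4
tool_pos: [0.4864, 0.0603, 0.1617]
orientation: [-2.025, -2.398, 0.008]
force: [-0.2, 0.8, 0.4]
opening: 0.0175
t: 14.7
tool_pos: [0.485, 0.0601, 0.1616]
orientation: [-2.023, -2.396, 0.012]
force: [-6.8, -1.6, 5.3]
opening: 0.0112
t 14.7 pos [0.485  0.0601 0.1616] F [-6.8 -1.6  5.3] open 0.0112
delta [0.0003 0.0006 0.0006] spin 0.001 toolz [-0.009 -0.002 -1.   ]
5 [0.005  0.0146]
10 [0.0113 0.0288]
15 [0.0187 0.0423]
20 [0.0274 0.0551]
25 [0.0371 0.0672]
30 [0.0478 0.0783]
35 [0.0594 0.0885]
40 [0.0719 0.0976]
45 [0.0851 0.1056]
50 [0.099  0.1124]
```

```bash
python3 -m pendant '[{"delta_pos":[0,0.0023,-0.0075],"spin":0},{"delta_pos":[0,0.005,-0.0146],"spin":0},{"delta_pos":[0,0.008,-0.022],"spin":0},{"delta_pos":[0,0.0113,-0.0288],"spin":0},{"delta_pos":[0,0.015,-0.0356],"spin":0},{"delta_pos":[0,0.0187,-0.0423],"spin":0},{"delta_pos":[0,0.023,-0.0487],"spin":0},{"delta_pos":[0,0.0274,-0.0551],"spin":0},{"delta_pos":[0,0.032,-0.061],"spin":0},{"delta_pos":[0,0.037,-0.067],"spin":0}]'
python3 - <<'E'
from h import *
c=snap('side','side7.png')
delta([0,0,0],.167)
print([(d['score'],w(c,d['location']).round(4)) for l in ('lid_handle','carry_grip') for d in robot.mark_of('side',l)])
E
```

```text
t: 15.7
tool_pos: [0.5202, 0.066, 0.2294]
orientation: [-2.022, -2.394, 0.018]
force: [-15.8, -3.6, 8.9]
opening: 0.0112
t 15.75 pos [0.5213 0.0661 0.2307] F [-16.5  -3.9  11.5] open 0.0111
delta [ 0.0224 -0.5222  0.237 ] spin 0.001 toolz [-0.012 -0.003 -1.   ]
[(0.75, array([0.5222, 0.0673, 0.2466])), (0.63, array([0.6739, 0.0918, 0.1907]))]
```

View pics/side7.png

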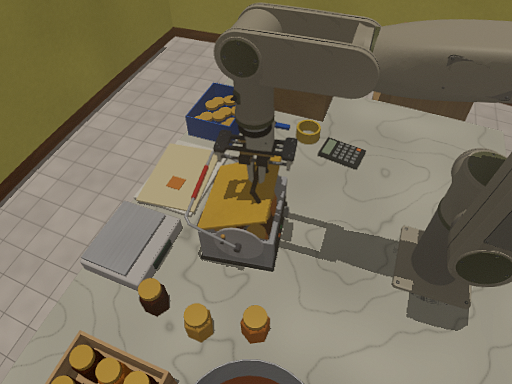

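Lid at about 25° (handle at (258,185)), carry handle still at the rear. The radial push is about 20 N outward, so I'll shade the remaining arc outward by about 3 mm.

```bash
python3 -m pendant '[{"delta_pos":[0,0.003,-0.0075],"spin":0},{"delta_pos":[0,0.0085,-0.013],"spin":0},{"delta_pos":[0,0.014,-0.0185],"spin":0},{"delta_pos":[0,0.0203,-0.0235],"spin":0},{"delta_pos":[0,0.0265,-0.028],"spin":0},{"delta_pos":[0,0.033,-0.0326],"spin":0},{"delta_pos":[0,0.0395,-0.0367],"spin":0},{"delta_pos":[0,0.0463,-0.0408],"spin":0}]'
python3 - <<'E'
from h import *
c=snap('side','side8.png')
delta([0,0,0],.167)
print([(d['score'],w(c,d['location']).round(4)) for l in ('lid_handle','carry_grip') for d in robot.mark_of('side',l)])
E
```

```text
t: 16.65
tool_pos: [0.5674, 0.0738, 0.2708]
orientation: [-2.023, -2.395, 0.017]
force: [1.6, -3.0, -8.2]
opening: 0.0115
t 16.7 pos [0.5684 0.0739 0.2714] F [ 1.9 -2.6 -6.6] open 0.0111
delta [ 0.0226 -0.5697  0.2777] spin 0.001 toolz [-0.011 -0.004 -1.   ]
[(0.63, array([0.5693, 0.0719, 0.2845])), (0.58, array([0.676 , 0.094 , 0.1889])), (0.46, array([ 0.5022, -0.4095,  0.0224]))]
```

View pics/side8.png

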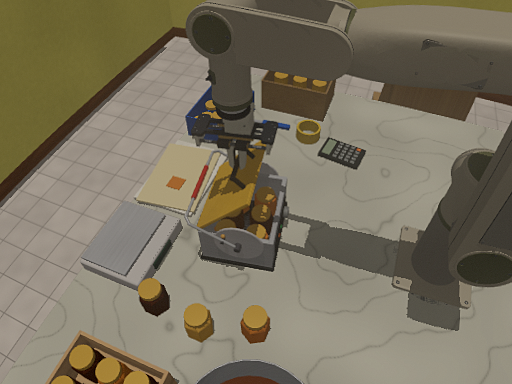

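Lid at about 45° and lifted cleanly, with the jars inside visible at (262,210). Five more degrees to go.

```bash
python3 -m pendant '[{"delta_pos":[0,0.007,-0.0035],"spin":0},{"delta_pos":[0,0.014,-0.0065],"spin":0},{"delta_pos":[0,0.014,-0.0065],"spin":0},{"delta_pos":[0,0.014,-0.0065],"spin":0}]'
python3 - <<'E'
from h import *
hinge=np.array([.5537+.1*np.cos(.167),.072+.1*np.sin(.167),.1305]);ux=np.array([np.cos(.167),np.sin(.167),0])
def ang(h): d=np.array(h)-hinge; return np.degrees(np.arctan2(d[2],-d@ux)-np.arctan2(.05,.17)), np.hypot(d[2],d@ux)
for k in range(3):
  for cam in('side','top'):
    c=snap(cam,cam+'9.png')
    for l in ('lid_handle','carry_grip'):
        r=robot.mark_of(cam,l)
        if r:
            p=w(c,r[0]['location']); print(cam,l,round(r[0]['score'],2),p.round(4), ang(p) if l=='lid_handle' else '')
s=robot.read_state(); print('by tcp',ang(s['tool_pos']+[0,0,.019]))
delta([0,0,0],.167)
fit(n=2,verbose=False,lid=[.5534,.0724,.166,2.58,.87])
delta([0,0,0],.167)
E
```

```text
t: 17.2
tool_pos: [0.5819, 0.0762, 0.2784]
orientation: [-2.024, -2.396, 0.014]
force: [-2.8, -3.0, 1.8]
opening: 0.0111
side lid_handle 0.79 [0.5818 0.0737 0.29  ] (np.float64(49.29481373792506), np.float64(0.17497547737089778))
side carry_grip 0.68 [0.676  0.0899 0.1882] 
top lid_handle 0.67 [0.5795 0.0773 0.2901] (np.float64(48.8200287358157), np.float64(0.17579126135618525))
top carry_grip 0.63 [ 0.3569 -0.3561  0.0086] 
side lid_handle 0.67 [0.5834 0.0754 0.292 ] (np.float64(50.14903138943925), np.float64(0.17607274972256282))
side carry_grip 0.94 [0.6744 0.0909 0.186 ] 
top lid_handle 0.77 [0.5806 0.0805 0.2917] (np.float64(49.54145522830125), np.float64(0.17659998150920644))
side lid_handle 0.81 [0.5834 0.0767 0.2919] (np.float64(50.17795625445653), np.float64(0.17589308770011905))
side carry_grip 0.84 [0.6773 0.0903 0.1874] 
top lid_handle 0.61 [0.5797 0.0769 0.2895] (np.float64(48.78000472892389), np.float64(0.17521837716026636))
by tcp (np.float64(50.24314178069296), np.float64(0.18152726600312313))
t 18.1 pos [0.5814 0.0761 0.2781] F [-3.3 -4.3  3.5] open 0.0112
delta [ 0.0228 -0.5829  0.2844] spin 0.001 toolz [-0.01  -0.004 -1.   ]
x y yaw carry lid [0.5535 0.0726 0.1556 2.5979 0.8599]
t 19.3 pos [0.5814 0.0761 0.2781] F [-3.7 -3.6  4.5] open 0.0111
delta [ 0.0227 -0.5829  0.2844] spin 0.001 toolz [-0.01  -0.004 -1.   ]
```

View pics/side9.png

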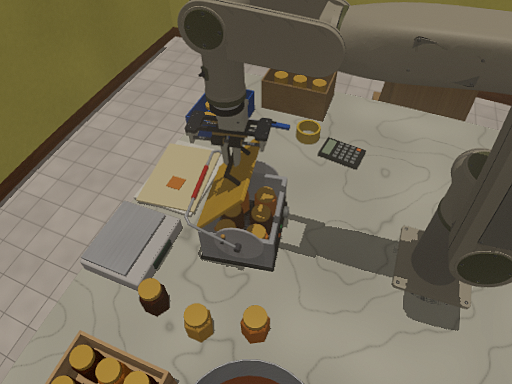

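The side view shows the lid held by its handle at (232,175), with the carry sleeve still at the rear (200,183). All the estimates put the lid at 49–50° and it isn't moving, so I'm handing in.

```bash
python3 - <<'E'
from h import *
delta([0,0,0],.167)
print(robot.close_job())
delta([0,0,0],.167)
E
```

```text
t 19.3 pos [0.5814 0.0761 0.2781] F [-3.7 -3.6  4.5] open 0.0111
delta [ 0.0227 -0.5829  0.2844] spin 0.001 toolz [-0.01  -0.004 -1.   ]
the job is handed in; nothing more can be done
None
the job is handed in; nothing more can be done
```

The job is handed in, with the lid held open at about 50° and the carry handle seated at the rear. No verdict came back.

- **Carry handle:** I gripped the red sleeve with the lid shut and swung it over to the rear stop. The fit read 2.61 rad both before and after I let go, and 2.60 at the end. The stop is at 2.60, so the camera reads about 0.01 high. I judged the catch seated from these fits and the roughly 13 N push at the stop, since I had no direct click signal.
- **Lid:** I lifted it by the black handle along its arc and was still gripping at 30 N when I handed in. The camera marks gave 48.8 to 50.2°, the overall fit 49.3° and the tool position 50.2°. The arm had not moved over the last 1.2 s of readings, and the tool felt a net force of about 7 N.
- **Checks that disagreed:** Around 25° the lid was pushing back about 20 N outward, so I shifted the rest of the arc about 3 mm outward. The tool-based handle radius at the end came out 181 mm against the true 177 mm, which suggests a small grip offset. One top-camera reading of the carry handle was clearly false (it landed on the calculator), and I ignored it.
- **Bystanders:** The arm stayed well clear of the jars, tape, calculator and knife. They looked unmoved in the later pictures, though I did not re-measure their positions.

The last reading was at 19.3 s of the 50 s allowed.

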